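Sort the turntable's sprung feet by feel into the swing-out drawer

TASK

The three isolation feet standing among the ornaments look alike, but one has a soft, one a middling and one a firm spring. Take them one at a time: press the foot down on the black trivet so that its cap gives a few millimetres and feel how stiff it is, then stand it in the row of the swing-out drawer before taking the next; the softest belongs against the fixed end wall, the middling one next to it and the firmest nearest the sliding end stop. Finally push the end stop up snug, so that all three stand upright with no gaps between wall, feet and stop, and leave the vase, jar, piggy bank and coaster standing where they are.

Things in the scene. Friction and masses are not known exactly. Their poses are not given: they have to be found in the camera images.
- foot_a: one of three upright sprung hi-fi feet that look alike; only the spring inside differs. Black base cup 58 mm diameter, 30 mm high; an aluminium cap, 50 mm diameter, rises from it to 84 mm above the underside (grip it 50 to 75 mm up). 0.14 to 0.22 kg. Origin: centre of the underside; z up its axis. Stands on the sideboard top at the start
- foot_b: one of three upright sprung hi-fi feet that look alike; only the spring inside differs. Black base cup 58 mm diameter, 30 mm high; an aluminium cap, 50 mm diameter, rises from it to 84 mm above the underside (grip it 50 to 75 mm up). 0.14 to 0.22 kg. Origin: centre of the underside; z up its axis. Stands on the sideboard top at the start
- foot_c: one of three upright sprung hi-fi feet that look alike; only the spring inside differs. Black base cup 58 mm diameter, 30 mm high; an aluminium cap, 50 mm diameter, rises from it to 84 mm above the underside (grip it 50 to 75 mm up). 0.14 to 0.22 kg. Origin: centre of the underside; z up its axis. Stands on the sideboard top at the start
- cap_a (a joint): travel of the cap of foot_a, m: 0 = fully up, grows as the cap is pressed down into its base, stop at 0.011. The three feet have springs of about 0.4 (softest), 0.8 (middle) and 1.6 (firmest) N per mm of travel, each with some 2 N of preload; which foot has which is not known beforehand
- cap_b (a joint): travel of the cap of foot_b, m: 0 = fully up, grows as the cap is pressed down into its base, stop at 0.011. The three feet have springs of about 0.4 (softest), 0.8 (middle) and 1.6 (firmest) N per mm of travel, each with some 2 N of preload; which foot has which is not known beforehand
- cap_c (a joint): travel of the cap of foot_c, m: 0 = fully up, grows as the cap is pressed down into its base, stop at 0.011. The three feet have springs of about 0.4 (softest), 0.8 (middle) and 1.6 (firmest) N per mm of travel, each with some 2 N of preload; which foot has which is not known beforehand
- trivet: black silicone trivet lying fast on the sideboard top: round, 130 mm diameter, 7 mm thick. Origin: centre of its underside (level with the sideboard top, z up). The feet are pressed on it
- row_wall (a point): point on the floor of the drawer's row, mid-width, on the inner face of the fixed end wall. y points along the row from stop to end wall: the row lies at negative y (snug, the feet's centres are at -0.029, -0.087, -0.145); x points across it, away from the robot; z up. Row: straight, 68 mm wide, floor 18 mm above the sideboard top, side and end walls rise 28 mm above the floor, 8 and 12 mm thick
- drawer (a joint): swing angle, rad, of the white timber drawer that stands swung out of a low white riser cabinet (95 mm high) on the left. 0 = the row is square to the robot's x axis, positive = anticlockwise from above. Its very stiff hinge keeps it put
- drawer_face (a point): middle of the top edge of the drawer's white face, 66 mm above the sideboard top, 338 mm long along y, 18 mm thick; axes as row_wall. The row runs along the drawer's other long side (middle of the row 96 mm towards -x of here); between them lies a 45 mm wide bay with a remote control and a matchbox, lower than the bay's walls
- stop (a joint): sliding end stop of the row, m: 0 = drawn fully back, with 250 mm between its face and the end wall; grows as it is pushed towards the end wall (free length = 250 mm - value). Slides with about 1.2 N of friction and stays where it is left
- stop_top (a point): middle of the top edge of the end stop, a wooden cross board 64 mm wide, 12 mm thick (6 mm to each side of this point along the row), its top 58 mm above the row's floor, with shoulders 88 mm wide riding on the low walls (up to 38 mm above the row's floor). It can be pushed from behind, above the low walls. Axes as row_wall
- vase: bystander: chrome vase, round, 70 mm at its widest, 190 mm tall. Origin: centre of its underside
- jar: bystander: glass jar with a steel screw-top lid, round, 84 mm diameter, 118 mm tall. Origin: centre of its underside
- piggy: bystander: white ceramic piggy bank, 110 mm long (x, snout to +x), 74 mm wide, 98 mm tall over the ears. Origin: under its middle, on the sideboard top
- coaster: bystander: round wooden coaster lying flat, 90 mm diameter, 9 mm thick. Origin: centre of its underside
Things that resemble listed ones, but are neither listed nor needed, are in the scene too. What is shaped like the foot_c but blue or orange is not meant. Several things have the shape of the trivet; the one meant has the colours described above.

How it is judged:
By the outcome, as a careful person would: the job done as asked, in the order asked, and still so for the second after the job is handed in, with the robot touching nothing.
It also fails if it takes over 72 s, if anything falls off the work surface, if the arm or the gripper's body presses on something with over 40 N, if the wrist force passes 120 N, or if a joint passes its speed limit or range.

ROBOT

A 7-joint arm with a two-finger parallel gripper is mounted at the origin on the work surface. World frame = base frame: x ahead of the robot, y to its left, z up, the work surface at z = 0. Lengths are in m, angles in rad, forces in N, time in s.
With the tool pointing down it reaches from about 0.4 to 0.875 m from the base axis. Payload 19.3 kg.
Tool frame: the origin (TCP) lies at the very end of the fingers, on their centre line; the grasp point (between the pads) lies 19 mm behind it (pinch_z is the distance from the TCP to the grasp point, in m); z points along the fingers, y is the line along which they close (so a half turn about z gives the same grasp; the last joint's range is limited). The gripper opens to 85 mm and grips with 20 to 120 N. Pads are 22 mm wide; open, the fingers measure 114 mm over their backs; the gripper's body (76 mm by 85 mm) begins 54 mm behind the grasp point. The pads swing forward as they close: fully open they stand 13 mm farther back than shut.
Start: joints at [1.168, 0.521, -0.036, 1.599, 0.021, 1.021, -0.113], TCP at [0.204, -0.591, 0.231] pointing down, gripper open.
Joint ranges: [-2.91, 2.91], [-0.3, 2.13], [-1.5, 1.42], [0.17, 2.43], [-1.26, 4.41], [0.16, 1.93], [-2.52, 2.52]. Speed limits (rad/s): [1.89, 1.89, 2.39, 2.39, 3.01, 3.01, 3.01].

INTERFACE

Orientations are given as a 3x3 rotation matrix whose columns are the frame's x, y, z axes.
In Python, from cell import * gives the robot as it stands.
- The arm moves only by the tool apply_moves, never from a script. Its argument "rows" is a list of rows, each a list of 7 numbers: the turn, a rotation vector about the tool's x, y, z as a fraction of full scale, then the shift along the tool's x, y, z as a fraction of full scale, then the opening, from -1 (shut) to 1 (fully open). A call has 1 to 12 rows; each row is the pose to reach, as a shift and turn from the pose commanded when the call began, along the tool's axes at that moment; what a row does not reach only later rows make up. Full scale, the value 1, is 0.5 m for a shift and 2 rad for a turn. A row lasts 1/10 s, in which the tool goes at most 50 mm and 8.59 degrees, less where a joint would pass 70% of its speed; a pose out of reach is approached as far as the arm can. A call with a number of a shift or a turn outside -1 to 1 is refused whole. A call with a gripper value outside its range is refused whole. The fingers move at their own pace and stop on an object; the grip force is fixed at half the most. Time passes only in rows, so rows that repeat a pose let the fingers close. It gives the time, the measured TCP pose, the force, the opening and the grip force at its end, in the units of the state.
- state(): the state, without advancing time (a new reading comes with each control period).
- camera(name): name is "scene" or "top" or "wrist"; returns a dict with "pixels" (420x560x3 uint8, red, green, blue), "range_z" (420x560 float32, m along the optical axis (not along the pixel's ray), 0 where there is no reading), "fx", "fy", "cx", "cy" (pixels), "rvec" (rotation vector, rad) and "tvec" (3), from world to camera coordinates, as OpenCV has them; the wrist camera has in their place "tool_from_camera" (4x4, takes a point from camera to tool coordinates, whose origin is the TCP and whose axes are the flange's). Camera axes: x right, y down, z forward; pixel columns grow to the right and rows downward; lengths in m; the calibration is good to about 2 mm. The wrist camera is an equidistant fisheye: a pixel r from the principal point sees the ray r / f radians off the axis. A picture is of the moment at which its call begins: read the wrist's pose just before it.
- hand_in(): hands the job in; it is judged then, once.
Trained networks look in the newest picture that a camera, given by its name, has taken for a name from the list of things; names that differ only in an ending like _2 or _b are one class to them, and where a whole thing is asked for, a point or a joint stands for the part that bears it (a point fixed in the world has none). Each returns a list of dicts, best first, with "p" (0 to 1); they miss things now and then, are a little off and sometimes report something else, mostly with a low value. They report only what shows in the picture. A call takes as long as a camera call. They do not tell look-alikes from the thing itself.
- search_frame(camera, query): "position" ([x, y, z] in m, in world coordinates, good to about 4 mm: the middle of the surface that is visible of it).
- place_of(camera, query): "position" ([x, y, z] in m, in world coordinates, good to about 4 mm: a listed point, or the origin of a listed thing).
The state is a dict: "time_s": time; "joint_pos": joint angles; "joint_vel": joint speeds; "tau": joint torques, N m; "tcp_pos": TCP position; "eef_rot": TCP orientation; "wrist_force": force on the tool from outside, world axes, zero at the start; "wrist_torque": the same for the moment, N m; "width": finger opening in m; "grip_force": force on a finger pad.
Only numpy, scipy, OpenCV 4.12 (cv2) and the standard library are available. Lean on these libraries where they do the work, as an engineer would, in place of code of your own. Each camera call takes 0.05 s, during which the arm holds its last target. There are 200 camera calls.

## Working session

There is one attempt and no reset: what is moved stays moved. The work goes in short steps, Python scripts to look and compute and a tool call to move; the robot and the scene stay as the last step left them, time stands still between calls to the robot, and variables do not carry over. Pictures are saved under pics/ and viewed, at most 10 in all, crops included, and the job is handed in when it is done.

Besides the shell and the picture viewer there is one more tool, called as a command line: name --pt "numbers of a row" for each row, then --argument value for the rest. apply_moves: Moves the arm, as the interface text tells. Its arguments: {"type":"object","properties":{"rows":{"type":"array"}},"required":["rows"]}

```bash
mkdir -p pics; ls; python3 - <<'E'
from cell import *
import cv2,numpy as np
np.set_printoptions(precision=3,suppress=True)
s=state();print(s['time_s'],s['tcp_pos'],s['eef_rot'],s['width'],s['wrist_force'])
for c in ['scene','top']:
    d=camera(c);cv2.imwrite(f'pics/{c}0.png',d['pixels'][:,:,::-1])
    for q in ['foot_a','trivet','row_wall','drawer_face','stop_top','vase','jar','piggy','coaster']:
        print(c,q,[(np.round(r['position'],3).tolist(),round(r['p'],2)) for r in place_of(c,q)[:6]])
E
```

```text
pics
0.0 [ 0.204 -0.59   0.231] [[ 0.945  0.327 -0.   ]
 [ 0.327 -0.945  0.001]
 [-0.    -0.001 -1.   ]] 0.08539212859833313 [-0.973  0.333  0.366]
scene foot_a [([0.446, -0.266, -0.001], 0.79), ([0.578, -0.12, 0.004], 0.72), ([0.34, -0.244, 0.002], 0.69), ([0.299, -0.331, -0.002], 0.61)]
scene trivet [([0.386, 0.181, 0.001], 0.92), ([0.732, -0.146, -0.004], 0.87), ([0.44, 0.003, -0.002], 0.73)]
scene row_wall [([0.575, 0.378, 0.017], 0.76), ([0.56, -0.264, -0.002], 0.48)]
scene drawer_face [([0.696, 0.29, 0.064], 0.64)]
scene stop_top [([0.632, 0.149, 0.075], 0.72)]
scene vase [([0.629, 0.15, 0.074], 0.66), ([0.584, -0.382, -0.005], 0.57)]
scene jar [([0.562, -0.264, -0.003], 0.67)]
scene piggy [([0.437, -0.382, 0.002], 0.64)]
scene coaster [([0.695, -0.305, -0.003], 0.72)]
top foot_a [([0.445, -0.261, -0.003], 0.92), ([0.446, -0.126, -0.0], 0.81), ([0.342, -0.244, 0.001], 0.63), ([0.305, -0.331, -0.003], 0.59), ([0.578, -0.121, 0.001], 0.52)]
top trivet [([0.386, 0.18, -0.0], 0.87), ([0.436, 0.001, -0.003], 0.73), ([0.731, -0.152, 0.001], 0.56)]
top row_wall [([0.577, 0.382, 0.02], 0.55), ([0.442, -0.261, -0.001], 0.26)]
top drawer_face [([0.692, 0.288, 0.063], 0.79)]
top stop_top [([0.631, 0.154, 0.076], 0.57)]
top vase [([0.584, -0.385, -0.004], 0.7)]
top jar [([0.562, -0.263, 0.001], 0.82), ([0.577, -0.122, 0.003], 0.24)]
top piggy [([0.438, -0.386, 0.002], 0.7)]
top coaster [([0.697, -0.306, -0.003], 0.82)]
```

View pics/scene0.png

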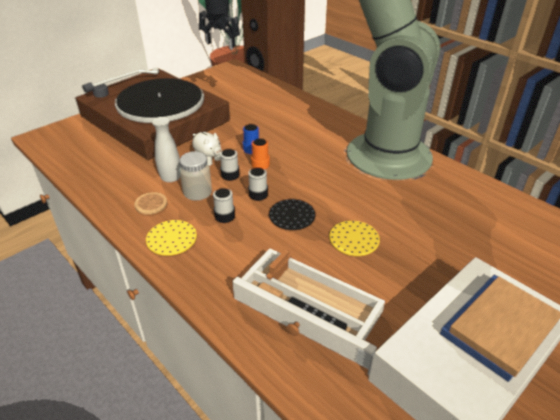

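View pics/top0.png

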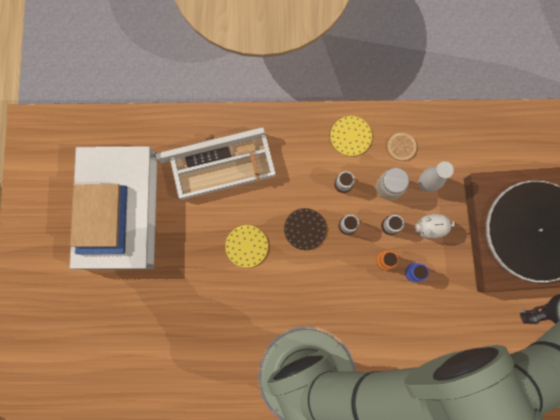

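Three grey/black feet stand at about (0.446,-0.126), (0.446,-0.264) and (0.578,-0.121); the orange and blue ones are look-alikes. The black trivet is at (0.438,0.002). The drawer row runs at about 0.237 rad, from the stop near (0.631,0.152) to the wall at (0.576,0.380). I'll go above the nearest foot, turning the tool so its y axis lies across the row.

apply_moves --pt "0 0 -0.737 0.761 -0.719 0.14 1" --pt "0 0 -0.737 0.761 -0.719 0.14 1" --pt "0 0 -0.737 0.761 -0.719 0.14 1" --pt "0 0 -0.737 0.761 -0.719 0.14 1" --pt "0 0 -0.737 0.761 -0.719 0.14 1" --pt "0 0 -0.737 0.761 -0.719 0.14 1" --pt "0 0 -0.737 0.761 -0.719 0.14 1" --pt "0 0 -0.737 0.761 -0.719 0.14 1" --pt "0 0 -0.737 0.761 -0.719 0.14 1" --pt "0 0 -0.737 0.761 -0.719 0.14 1" --pt "0 0 -0.737 0.761 -0.719 0.14 1" --pt "0 0 -0.737 0.761 -0.719 0.14 1"

```text
time_s: 2.2
tcp_pos: [0.4479, -0.1229, 0.1611]
eef_rot: [[-0.239, 0.971, 0.001], [0.971, 0.239, 0.002], [0.001, 0.001, -1.0]]
wrist_force: [-0.6, -1.1, 0.4]
width: 0.0851
grip_force: 0.0
```

```bash
cat > h.py <<'E'
from cell import *
import numpy as np
np.set_printoptions(precision=4,suppress=True)
def st():
    s=state();R=np.array(s['eef_rot']);print('t',round(s['time_s'],2),'tcp',np.array(s['tcp_pos']),'yaw_y',round(np.degrees(np.arctan2(R[1,1],R[0,1])),2),'tilt',R[:2,2],'F',np.array(s['wrist_force']),'w',round(s['width'],4),'g',round(s['grip_force'],1));return s,R
def to(p,yaw=None):
    s,R=st();d=R.T@(np.array(p)-s['tcp_pos'])/0.5
    t=0
    if yaw is not None:
        c=np.radians(yaw)-np.arctan2(R[1,1],R[0,1]);c=(c+np.pi)%(2*np.pi)-np.pi;t=-c/2
    print('turn z',round(t,4),'shift',d)
def look(c,*qs):
    camera(c)
    for q in qs: print(c,q,[(np.round(r['position'],4).tolist(),round(r['p'],2)) for r in place_of(c,q)[:5]])
E
python3 - <<'E'
from h import *
st();print(state()['joint_pos']);look('wrist','foot_a','trivet','jar','orange' if 0 else 'piggy')
look('top','row_wall','stop_top','drawer_face')
look('scene','row_wall','stop_top','drawer_face')
to([0.446,-0.126,0.16],13.6)
E
```

```text
t 2.2 tcp [ 0.4479 -0.1229  0.1611] yaw_y 13.83 tilt [0.0008 0.0015] F [-0.647  -1.1222  0.3924] w 0.0851 g 0.0
[ 0.5469  0.4091 -0.511   2.0592  0.2899  0.7413  0.0967]
wrist foot_a [([0.4498, -0.1317, -0.0001], 0.95), ([0.4466, -0.2626, 0.0001], 0.79), ([0.339, -0.2447, 0.0017], 0.63), ([0.436, 0.0003, -0.0001], 0.49)]
wrist trivet [([0.4332, 0.0017, -0.001], 0.71), ([0.7294, -0.1454, -0.003], 0.68)]
wrist jar [([0.5651, -0.2654, -0.0033], 0.97)]
wrist piggy []
top row_wall [([0.58, 0.3775, 0.0204], 0.84)]
top stop_top [([0.6283, 0.1566, 0.0771], 0.62), ([0.4347, 0.0003, -0.0025], 0.61)]
top drawer_face [([0.6936, 0.2854, 0.0623], 0.76)]
scene row_wall [([0.5696, 0.378, 0.0226], 0.76), ([0.5831, -0.3808, -0.0039], 0.19)]
scene stop_top [([0.6313, 0.1503, 0.0759], 0.83)]
scene drawer_face [([0.4384, 0.0023, -0.0019], 0.7), ([0.6954, 0.2859, 0.0669], 0.66)]
t 2.85 tcp [ 0.4463 -0.1268  0.1613] yaw_y 13.5 tilt [ 0.0001 -0.    ] F [-0.0732  0.3394  0.005 ] w 0.0852 g 0.0
turn z -0.0009 shift [ 0.0017 -0.0002  0.0027]
```

apply_moves --pt "0 0 0 -0.006 0 0.12 1" --pt "0 0 0 -0.006 0 0.2 1" --pt "0 0 0 -0.006 0 0.239 1" --pt "0 0 0 -0.006 0 0.239 1" --pt "0 0 0 -0.006 0 0.239 1" --pt "0 0 0 -0.006 0 0.239 -1" --pt "0 0 0 -0.006 0 0.239 -1" --pt "0 0 0 -0.006 0 0.239 -1" --pt "0 0 0 -0.006 0 0.239 -1" --pt "0 0 0 -0.006 0 0.239 -1"

```text
time_s: 3.85
tcp_pos: [0.4476, -0.1298, 0.0422]
eef_rot: [[-0.234, 0.972, 0.001], [0.972, 0.234, -0.0], [-0.001, 0.001, -1.0]]
wrist_force: [1.3, -2.1, 4.0]
width: 0.0487
grip_force: 61.3
```

```bash
python3 - <<'E'
from h import *
to([0.436,0.001,0.1],13.5)
E
```

```text
t 3.85 tcp [ 0.4476 -0.1298  0.0422] yaw_y 13.5 tilt [ 0.0012 -0.0003] F [ 1.3477 -2.0665  3.9692] w 0.0487 g 61.3
turn z 0.0 shift [ 0.2597  0.0387 -0.1157]
```

apply_moves --pt "0 0 0 0 0 -0.05 -1" --pt "0 0 0 0.05 0.005 -0.07 -1" --pt "0 0 0 0.15 0.02 -0.07 -1" --pt "0 0 0 0.24 0.035 -0.06 -1" --pt "0 0 0 0.26 0.039 -0.04 -1" --pt "0 0 0 0.26 0.039 -0.03 -1" --pt "0 0 0 0.26 0.039 -0.03 -1" --pt "0 0 0 0.26 0.039 -0.03 -1" --pt "0 0 0 0.26 0.039 -0.03 -1"

```text
time_s: 4.75
tcp_pos: [0.4357, 0.0004, 0.057]
eef_rot: [[-0.232, 0.973, 0.0], [0.973, 0.232, -0.0], [-0.0, 0.0, -1.0]]
wrist_force: [0.5, 0.3, -0.8]
width: 0.0488
grip_force: 64.6
```

apply_moves --pt "0 0 0 0 0 0.012 -1" --pt "0 0 0 0 0 0.012 -1" --pt "0 0 0 0 0 0.012 -1"

```text
time_s: 5.05
tcp_pos: [0.4358, 0.001, 0.0508]
eef_rot: [[-0.233, 0.972, 0.0], [0.972, 0.233, -0.0], [-0.0, 0.0, -1.0]]
wrist_force: [0.7, -2.3, 2.0]
width: 0.0488
grip_force: 65.0
```

apply_moves --pt "0 0 0 0 0 0.004 -1" --pt "0 0 0 0 0 0.004 -1" --pt "0 0 0 0 0 0.004 -1"

```text
time_s: 5.35
tcp_pos: [0.4357, 0.0012, 0.0489]
eef_rot: [[-0.234, 0.972, 0.0], [0.972, 0.234, -0.0], [-0.0, 0.0, -1.0]]
wrist_force: [1.2, -4.7, 4.9]
width: 0.0489
grip_force: 65.2
```

apply_moves --pt "0 0 0 0 0 0.004 -1" --pt "0 0 0 0 0 0.004 -1" --pt "0 0 0 0 0 0.004 -1"

```text
time_s: 5.65
tcp_pos: [0.4358, 0.0012, 0.0469]
eef_rot: [[-0.234, 0.972, 0.0], [0.972, 0.234, -0.0], [-0.0, 0.0, -1.0]]
wrist_force: [0.5, -4.0, 7.2]
width: 0.0486
grip_force: 65.5
```

apply_moves --pt "0 0 0 0 0 0.004 -1" --pt "0 0 0 0 0 0.004 -1" --pt "0 0 0 0 0 0.004 -1" --pt "0 0 0 0 0 0.004 -1"

```text
time_s: 6.05
tcp_pos: [0.4357, 0.0011, 0.045]
eef_rot: [[-0.234, 0.972, 0.0], [0.972, 0.234, -0.0], [-0.0, 0.0, -1.0]]
wrist_force: [0.0, -4.5, 10.2]
width: 0.0487
grip_force: 65.8
```

apply_moves --pt "0 0 0 0 0 0.004 -1" --pt "0 0 0 0 0 0.004 -1" --pt "0 0 0 0 0 0.004 -1" --pt "0 0 0 0 0 0.004 -1"

```text
time_s: 6.45
tcp_pos: [0.4358, 0.0011, 0.0431]
eef_rot: [[-0.234, 0.972, 0.0], [0.972, 0.234, -0.001], [-0.001, 0.0, -1.0]]
wrist_force: [0.2, -4.9, 13.5]
width: 0.0491
grip_force: 66.2
```

Slope is about 1.5 N/mm, so this is the firmest foot and goes nearest the stop.

apply_moves --pt "0 0 0 0 0 -0.06 -1" --pt "0 0 0 0 0 -0.14 -1" --pt "0 0 0 0.06 0.08 -0.2 -1" --pt "0 0 0 0.12 0.16 -0.22 -1" --pt "0 0 0 0.18 0.24 -0.22 -1" --pt "0 0 0 0.24 0.32 -0.22 -1" --pt "0 0 0 0.3 0.4 -0.22 -1" --pt "0 0 0 0.34 0.449 -0.22 -1" --pt "0 0 0 0.34 0.449 -0.22 -1" --pt "0 0 0 0.34 0.449 -0.22 -1" --pt "0 0 0 0.34 0.449 -0.22 -1"

```text
time_s: 7.55
tcp_pos: [0.6135, 0.2184, 0.1524]
eef_rot: [[-0.234, 0.972, -0.001], [0.972, 0.234, -0.001], [-0.0, -0.001, -1.0]]
wrist_force: [0.7, -0.2, -1.2]
width: 0.0487
grip_force: 67.1
```

```bash
python3 - <<'E'
from h import *
import cv2
s,R=st()
d=camera('wrist');cv2.imwrite('pics/w1.png',d['pixels'][:,:,::-1])
for q in ['row_wall','stop_top','drawer_face']: print(q,[(np.round(r['position'],4).tolist(),round(r['p'],2)) for r in place_of('wrist',q)[:3]])
# edge map from range: world heights, row-frame raster
h,w=d['range_z'].shape
v,u=np.mgrid[:h,:w];x=(u-d['cx'])/d['fx'];y=(v-d['cy'])/d['fy'];r=np.hypot(x,y)+1e-9
z=d['range_z'];k=np.tan(np.minimum(r,1.5))/r
P=np.stack([x*k*z,y*k*z,z],-1)[(z>0)&(r<1.3)]
T=np.array(d['tool_from_camera']);P=P@T[:3,:3].T+T[:3,3]
P=P@R.T+s['tcp_pos']
np.save('P1.npy',P)
th=np.radians(13.7);W=np.array([.5755,.379]);X=np.array([np.cos(th),np.sin(th)]);Y=np.array([-X[1],X[0]])
a=(P[:,:2]-W)@X;b=(P[:,:2]-W)@Y
for lo,hi in [(.043,.049),(.060,.070),(.072,.082)]:
    m=(P[:,2]>lo)&(P[:,2]<hi)&(b>-.3)&(b<.05)&(a>-.07)&(a<.12)
    print(lo,m.sum());print('a',np.histogram(a[m],np.arange(-.07,.121,.004))[0]);print('b',np.histogram(b[m],np.arange(-.3,.051,.005))[0])
E
```

```text
t 7.55 tcp [0.6135 0.2184 0.1524] yaw_y 13.51 tilt [-0.0011 -0.0007] F [ 0.7363 -0.2416 -1.2181] w 0.0487 g 67.1
row_wall [([0.574, 0.3809, 0.0174], 0.98)]
stop_top [([0.6948, 0.2856, 0.0635], 0.59)]
drawer_face [([0.6965, 0.2867, 0.0643], 0.67)]
0.043 5806
a [   0    0    0    0    0    0   13 1093 1145   99    1    1    0    0
    0    0    0    0    0    0    0    0    0    1    0   91 1180 1139
   35    5   23   12   11   14   14   22   24   26   28  683    0    0
    0    0    0    1   76]
b [  0   0   7   6   0   0   0   0   0   0   0   6   9  11  14  10  13   8
   8   9  11  25  46  67 103 129 139 139 136 136 153 152 152 140 173 185
 194 177 162 158 158 148 147 156 159 153 149 156 150 152 141 149 148 139
 145 141 136 139 142 146 174   0   0   0   0   0   0   0   0   0]
0.06 6757
a [   0    0    0    0    0    0    0    0    0    0    0    0    0    0
    0    0    0    0    0    0    0    0    0    0    0    0    0    0
    0    0    0    0    0    0    0    0    0    0    0 1901 1427 1408
 1422  599    0    0    0]
b [  0   0   0   0   0   0   0   0   0   0  10  56  77 101 105 117 114 106
 119 117 120 126 132 131 138 133 135 139 143 134 143 151 145 156 145 152
 152 153 160 151 157 162 155 156 157 157 155 155 152 160 151 150 145 147
 151 143 145 138 141 115   4   0   0   0   0   0   0   0   0   0]
0.072 0
a [0 0 0 0 0 0 0 0 0 0 0 0 0 0 0 0 0 0 0 0 0 0 0 0 0 0 0 0 0 0 0 0 0 0 0 0 0
 0 0 0 0 0 0 0 0 0 0]
b [0 0 0 0 0 0 0 0 0 0 0 0 0 0 0 0 0 0 0 0 0 0 0 0 0 0 0 0 0 0 0 0 0 0 0 0 0
 0 0 0 0 0 0 0 0 0 0 0 0 0 0 0 0 0 0 0 0 0 0 0 0 0 0 0 0 0 0 0 0 0]
```

View pics/w1.png

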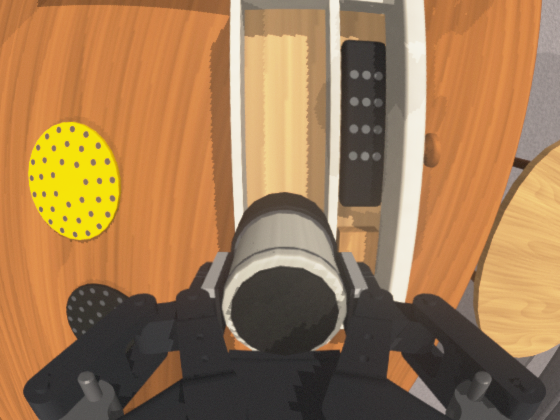

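The wrist view shows the held foot over the row, centred between its side walls. The wall tops lie at about ±38 mm. Lowering and releasing.

apply_moves --pt "0 0 0 0 0.002 0.08 -1" --pt "0 0 0 0 0.002 0.14 -1" --pt "0 0 0 0 0.002 0.17 -1" --pt "0 0 0 0 0.002 0.181 -1" --pt "0 0 0 0 0.002 0.181 -1" --pt "0 0 0 0 0.002 0.181 -1" --pt "0 0 0 0 0.002 0.181 1" --pt "0 0 0 0 0.002 0.181 1" --pt "0 0 0 0 0.002 0.181 1" --pt "0 0 0 0 0.002 0.181 1"

```text
time_s: 8.75
tcp_pos: [0.6153, 0.2195, 0.0626]
eef_rot: [[-0.234, 0.972, 0.0], [0.972, 0.234, 0.0], [0.0, 0.0, -1.0]]
wrist_force: [0.6, 0.2, -0.5]
width: 0.0855
grip_force: 0.0
```

apply_moves --pt "0 0 0 0 0 -0.08 1" --pt "0 0 0 0 0 -0.17 1" --pt "0 0 0 -0.08 -0.05 -0.2 1" --pt "0 0 0 -0.858 -0.552 -0.2 1" --pt "0 0 0 -0.858 -0.552 -0.2 1" --pt "0 0 0 -0.858 -0.552 -0.2 1" --pt "0 0 0 -0.858 -0.552 -0.2 1" --pt "0 0 0 -0.858 -0.552 -0.2 1" --pt "0 0 0 -0.858 -0.552 -0.2 1" --pt "0 0 0 -0.858 -0.552 -0.2 1" --pt "0 0 0 -0.858 -0.552 -0.2 1" --pt "0 0 0 -0.858 -0.552 -0.2 1"

```text
time_s: 9.95
tcp_pos: [0.4505, -0.2519, 0.1626]
eef_rot: [[-0.234, 0.972, 0.001], [0.972, 0.234, -0.0], [-0.0, 0.0, -1.0]]
wrist_force: [1.0, -0.6, -0.2]
width: 0.0857
grip_force: 0.0
```

```bash
python3 - <<'E'
from h import *
st();look('wrist','foot_a','jar','piggy')
look('scene','stop_top','foot_a')
to([0.4465,-0.2635,0.16],13.5)
E
```

```text
t 9.95 tcp [ 0.4505 -0.2519  0.1626] yaw_y 13.52 tilt [ 0.0005 -0.0004] F [ 1.0436 -0.5927 -0.2472] w 0.0857 g 0.0
wrist foot_a [([0.5784, -0.1208, 0.0025], 0.83), ([0.3029, -0.3311, -0.0017], 0.61), ([0.4465, -0.2644, -0.0001], 0.6), ([0.3386, -0.2403, -0.0003], 0.56), ([0.577, -0.3856, -0.0004], 0.4)]
wrist jar [([0.5669, -0.2612, -0.0023], 0.87)]
wrist piggy [([0.4394, -0.3873, 0.0028], 0.67)]
scene stop_top [([0.6304, 0.1491, 0.0743], 0.96), ([0.6179, 0.2158, 0.016], 0.56)]
scene foot_a [([0.5789, -0.1202, 0.0004], 0.97), ([0.4479, -0.2663, -0.0002], 0.91), ([0.6178, 0.2164, 0.0181], 0.61), ([0.3408, -0.2442, 0.0009], 0.6), ([0.3008, -0.333, -0.0025], 0.59)]
t 10.3 tcp [ 0.452  -0.2488  0.1624] yaw_y 13.63 tilt [0.0003 0.0003] F [-0.8647  0.8227 -0.2961] w 0.0853 g 0.0
turn z 0.0011 shift [-0.0261 -0.0176  0.0048]
```

apply_moves --pt "0 0 0 -0.029 -0.018 0.06 1" --pt "0 0 0 -0.029 -0.018 0.14 1" --pt "0 0 0 -0.029 -0.018 0.21 1" --pt "0 0 0 -0.029 -0.018 0.241 1" --pt "0 0 0 -0.029 -0.018 0.241 1" --pt "0 0 0 -0.029 -0.018 0.241 -1" --pt "0 0 0 -0.029 -0.018 0.241 -1" --pt "0 0 0 -0.029 -0.018 0.241 -1" --pt "0 0 0 -0.029 -0.018 0.241 -1" --pt "0 0 0 -0.029 -0.018 0.241 -1"

```text
time_s: 11.3
tcp_pos: [0.4466, -0.2664, 0.0424]
eef_rot: [[-0.234, 0.972, 0.002], [0.972, 0.234, -0.0], [-0.001, 0.001, -1.0]]
wrist_force: [3.6, -0.1, 2.4]
width: 0.0485
grip_force: 61.6
```

```bash
python3 - <<'E'
from h import *
to([0.436,0.001,0.057],13.5)
E
```

```text
t 11.3 tcp [ 0.4466 -0.2664  0.0424] yaw_y 13.52 tilt [ 0.0016 -0.0005] F [ 3.6394 -0.1127  2.3985] w 0.0485 g 61.6
turn z 0.0002 shift [ 0.5248  0.1044 -0.0295]
```

apply_moves --pt "0 0 0 0 0 -0.06 -1" --pt "0 0 0 0.04 0.01 -0.09 -1" --pt "0 0 0 0.13 0.026 -0.09 -1" --pt "0 0 0 0.22 0.044 -0.09 -1" --pt "0 0 0 0.31 0.062 -0.09 -1" --pt "0 0 0 0.4 0.08 -0.08 -1" --pt "0 0 0 0.49 0.097 -0.06 -1" --pt "0 0 0 0.525 0.104 -0.04 -1" --pt "0 0 0 0.525 0.104 -0.03 -1" --pt "0 0 0 0.525 0.104 -0.03 -1" --pt "0 0 0 0.525 0.104 -0.03 -1"

```text
time_s: 12.4
tcp_pos: [0.4352, 0.0001, 0.0569]
eef_rot: [[-0.232, 0.973, -0.0], [0.973, 0.232, -0.0], [-0.0, -0.0, -1.0]]
wrist_force: [-0.6, -0.8, -2.1]
width: 0.0484
grip_force: 65.0
```

apply_moves --pt "0 0 0 0 0 0.018 -1" --pt "0 0 0 0 0 0.018 -1" --pt "0 0 0 0 0 0.018 -1" --pt "0 0 0 0 0 0.018 -1"

```text
time_s: 12.8
tcp_pos: [0.4353, 0.0007, 0.0479]
eef_rot: [[-0.233, 0.972, 0.0], [0.972, 0.233, -0.0], [-0.0, 0.0, -1.0]]
wrist_force: [1.4, -2.1, 1.1]
width: 0.0486
grip_force: 65.5
```

apply_moves --pt "0 0 0 0 0 0.004 -1" --pt "0 0 0 0 0 0.004 -1" --pt "0 0 0 0 0 0.004 -1"

```text
time_s: 13.1
tcp_pos: [0.4352, 0.0011, 0.0458]
eef_rot: [[-0.234, 0.972, -0.0], [0.972, 0.234, -0.0], [-0.0, -0.0, -1.0]]
wrist_force: [0.6, -2.7, 2.5]
width: 0.0488
grip_force: 65.5
```

apply_moves --pt "0 0 0 0 0 0.004 -1" --pt "0 0 0 0 0 0.004 -1" --pt "0 0 0 0 0 0.004 -1"

```text
time_s: 13.4
tcp_pos: [0.4351, 0.0011, 0.0438]
eef_rot: [[-0.234, 0.972, -0.0], [0.972, 0.234, -0.0], [-0.0, -0.0, -1.0]]
wrist_force: [0.3, -3.8, 4.3]
width: 0.0486
grip_force: 65.6
```

apply_moves --pt "0 0 0 0 0 0.004 -1" --pt "0 0 0 0 0 0.004 -1" --pt "0 0 0 0 0 0.004 -1"

```text
time_s: 13.7
tcp_pos: [0.4351, 0.0011, 0.0417]
eef_rot: [[-0.234, 0.972, -0.0], [0.972, 0.234, -0.0], [-0.0, -0.0, -1.0]]
wrist_force: [0.0, -3.1, 5.4]
width: 0.0489
grip_force: 65.6
```

apply_moves --pt "0 0 0 0 0 0.002 -1" --pt "0 0 0 0 0 0.002 -1" --pt "0 0 0 0 0 0.002 -1"

```text
time_s: 14.0
tcp_pos: [0.4352, 0.0011, 0.0408]
eef_rot: [[-0.234, 0.972, -0.0], [0.972, 0.234, -0.0], [-0.0, -0.0, -1.0]]
wrist_force: [0.7, -3.9, 5.8]
width: 0.0489
grip_force: 65.6
```

apply_moves --pt "0 0 0 0 0 -0.012 -1" --pt "0 0 0 0 0 -0.012 -1" --pt "0 0 0 0 0 -0.012 -1" --pt "0 0 0 0 0 -0.012 -1"

```text
time_s: 14.4
tcp_pos: [0.4351, 0.0013, 0.0468]
eef_rot: [[-0.234, 0.972, -0.0], [0.972, 0.234, 0.0], [0.0, 0.0, -1.0]]
wrist_force: [-0.2, -1.2, 3.1]
width: 0.0488
grip_force: 65.7
```

```bash
cat > avg.py <<'E'
from cell import *
import numpy as np
L=[]
for i in range(8): camera('top');s=state();L.append([*s['wrist_force'],s['tcp_pos'][2]*1e3])
L=np.array(L);print(L.mean(0).round(2),L.std(0).round(2),s['time_s'])
E
python3 avg.py
```

```text
[-0.51 -0.84  2.72 46.75] [0.45 0.58 0.55 0.01] 14.8
```

apply_moves --pt "0 0 0 0 0 0.01 -1" --pt "0 0 0 0 0 0.01 -1" --pt "0 0 0 0 0 0.01 -1"

```text
time_s: 15.1
tcp_pos: [0.4352, 0.0012, 0.0417]
eef_rot: [[-0.234, 0.972, -0.0], [0.972, 0.234, 0.0], [0.0, -0.0, -1.0]]
wrist_force: [-2.0, -0.7, 6.2]
width: 0.0487
grip_force: 65.8
```

```bash
python3 avg.py
```

```text
[-0.94  0.36  4.8  41.84] [0.44 0.47 0.43 0.03] 15.5
```

apply_moves --pt "0 0 0 0 0 -0.03 -1" --pt "0 0 0 0 0 -0.03 -1" --pt "0 0 0 0 0 -0.03 -1"

```text
time_s: 15.8
tcp_pos: [0.4352, 0.001, 0.0567]
eef_rot: [[-0.233, 0.972, 0.0], [0.972, 0.233, 0.0], [-0.0, 0.0, -1.0]]
wrist_force: [-0.6, 0.8, -2.3]
width: 0.0489
grip_force: 65.5
```

```bash
python3 avg.py
```

```text
[ 2.500e-01 -5.000e-02 -2.100e+00  5.645e+01] [0.31 0.36 0.47 0.1 ] 16.2
```

Averaged, this foot gives about 0.42 N/mm with 9 mm travel at 4.8 N, so it is the softest and goes against the wall.

apply_moves --pt "0 0 0 0 0 -0.08 -1" --pt "0 0 0 0 0 -0.17 -1" --pt "0 0 0 0.04 0.03 -0.227 -1" --pt "0 0 0 0.601 0.45 -0.227 -1" --pt "0 0 0 0.601 0.45 -0.227 -1" --pt "0 0 0 0.601 0.45 -0.227 -1" --pt "0 0 0 0.601 0.45 -0.227 -1" --pt "0 0 0 0.601 0.45 -0.227 -1" --pt "0 0 0 0.601 0.45 -0.227 -1" --pt "0 0 0 0.601 0.45 -0.227 -1" --pt "0 0 0 0.601 0.45 -0.227 -1" --pt "0 0 0 0.601 0.45 -0.227 -1"

```text
time_s: 17.4
tcp_pos: [0.583, 0.3469, 0.1692]
eef_rot: [[-0.235, 0.972, -0.001], [0.972, 0.235, -0.0], [-0.0, -0.001, -1.0]]
wrist_force: [0.2, -1.4, -2.1]
width: 0.0489
grip_force: 65.7
```

```bash
python3 - <<'E'
from h import *
import cv2
s,R=st()
d=camera('wrist');cv2.imwrite('pics/w2.png',d['pixels'][:,:,::-1])
for q in ['row_wall','drawer_face']: print(q,[(np.round(r['position'],4).tolist(),round(r['p'],2)) for r in place_of('wrist',q)[:3]])
h,w=d['range_z'].shape
v,u=np.mgrid[:h,:w];x=(u-d['cx'])/d['fx'];y=(v-d['cy'])/d['fy'];r=np.hypot(x,y)+1e-9
z=d['range_z'];k=np.tan(np.minimum(r,1.5))/r
P=np.stack([x*k*z,y*k*z,z],-1)[(z>0)&(r<1.3)]
T=np.array(d['tool_from_camera']);P=P@T[:3,:3].T+T[:3,3]
P=P@R.T+s['tcp_pos']
th=np.radians(13.7);W=np.array([.5755,.379]);X=np.array([np.cos(th),np.sin(th)]);Y=np.array([-X[1],X[0]])
a=(P[:,:2]-W)@X;b=(P[:,:2]-W)@Y
print('tcp ab',(s['tcp_pos'][:2]-W)@X,(s['tcp_pos'][:2]-W)@Y)
m=(P[:,2]>.042)&(P[:,2]<.05)&(b>-.03)&(b<.05)
print('a',np.histogram(a[m],np.arange(-.05,.051,.002))[0]);m&=abs(a)<.03;print('b -.03..',np.histogram(b[m],np.arange(-.03,.051,.002))[0])
to([*(W-.033*Y),.0625],13.7)
E
```

```text
t 17.4 tcp [0.583  0.3469 0.1692] yaw_y 13.61 tilt [-0.0014 -0.0004] F [ 0.2153 -1.3626 -2.0503] w 0.0489 g 65.7
row_wall [([0.5705, 0.3801, 0.0163], 0.76)]
drawer_face [([0.6941, 0.287, 0.0648], 0.83)]
tcp ab -0.0002890494695477268 -0.03293930195722089
a [  0   0   0   6 113 123 116 127  45  29  37  33  31  39  28  42  28  39
  31  29  41  28  42  28  42  27  38  32  28  41  28  42  28  38  31  31
  39  28  41  28  33  70 120 121 115 104  39  30  41  34]
b -.03.. [  0   0   0   0   0   0   0   0   0   0   0   0   0   0   0  73 196 167
 166 198 159  59   0   0   0   0   0   0   0   0   0   0   0   0   0   0
   0   0   0   0]
t 17.55 tcp [0.5838 0.3446 0.1702] yaw_y 13.46 tilt [-0.0001 -0.0009] F [-0.2699  0.0261 -0.7394] w 0.0488 g 65.7
turn z -0.0021 shift [0.005  0.0003 0.2154]
```

View pics/w2.png

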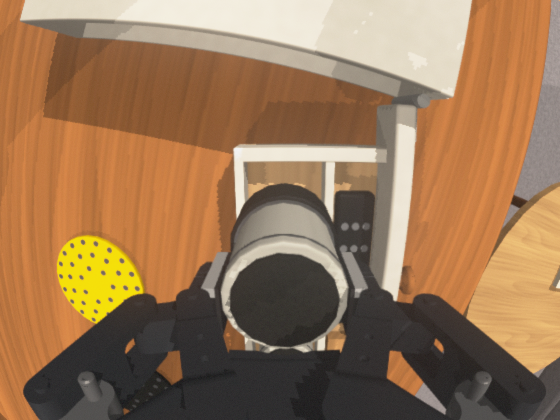

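End wall inner face measures at b≈+1 mm and the side walls are centred. Lowering the foot about 4 mm clear of the wall.

apply_moves --pt "0 0 0 0.004 0 0.08 -1" --pt "0 0 0 0.004 0 0.15 -1" --pt "0 0 0 0.004 0 0.19 -1" --pt "0 0 0 0.004 0 0.21 -1" --pt "0 0 0 0.004 0 0.215 -1" --pt "0 0 0 0.004 0 0.216 -1" --pt "0 0 0 0.004 0 0.216 -1"

```text
time_s: 18.25
tcp_pos: [0.5838, 0.348, 0.0636]
eef_rot: [[-0.233, 0.972, 0.001], [0.972, 0.233, 0.001], [0.0, 0.002, -1.0]]
wrist_force: [-0.2, -1.9, -2.6]
width: 0.049
grip_force: 65.7
```

apply_moves --pt "0 0 0 0 0 0 1" --pt "0 0 0 0 0 0 1" --pt "0 0 0 0 0 0 1" --pt "0 0 0 0 0 -0.08 1" --pt "0 0 0 0 0 -0.17 1" --pt "0 0 0 -0.05 -0.02 -0.2 1" --pt "0 0 0 -0.9 -0.24 -0.2 1" --pt "0 0 0 -0.9 -0.24 -0.2 1" --pt "0 0 0 -0.9 -0.24 -0.2 1" --pt "0 0 0 -0.9 -0.24 -0.2 1" --pt "0 0 0 -0.9 -0.24 -0.2 1" --pt "0 0 0 -0.9 -0.24 -0.2 1"

```text
time_s: 19.45
tcp_pos: [0.574, 0.0194, 0.1627]
eef_rot: [[-0.234, 0.972, 0.001], [0.972, 0.234, -0.0], [-0.0, 0.001, -1.0]]
wrist_force: [1.6, -0.8, 1.6]
width: 0.0855
grip_force: 0.0
```

```bash
python3 - <<'E'
from h import *
look('scene','foot_a')
to([0.5785,-0.121,0.16],13.7)
E
```

```text
scene foot_a [([0.5779, -0.1183, 0.0041], 0.7), ([0.6185, 0.2169, 0.0204], 0.62)]
t 19.55 tcp [0.5741 0.0133 0.1623] yaw_y 13.01 tilt [-0.0003 -0.0035] F [-0.5144  0.9738  0.7373] w 0.0854 g 0.0
turn z -0.006 shift [-0.2638 -0.0519  0.0055]
```

apply_moves --pt "0 0 -0.006 -0.264 -0.052 0 1" --pt "0 0 -0.006 -0.264 -0.052 0 1" --pt "0 0 -0.006 -0.264 -0.052 0 1" --pt "0 0 -0.006 -0.264 -0.052 0 1" --pt "0 0 -0.006 -0.264 -0.052 0 1"

```text
time_s: 20.05
tcp_pos: [0.5798, -0.1133, 0.1624]
eef_rot: [[-0.244, 0.97, 0.0], [0.97, 0.244, 0.0], [0.0, 0.0, -1.0]]
wrist_force: [0.7, 1.1, -0.0]
width: 0.0853
grip_force: 0.0
```

```bash
python3 - <<'E'
from h import *
st();look('wrist','foot_a')
to([0.5785,-0.1205,0.042],13.7)
E
```

```text
t 20.05 tcp [ 0.5798 -0.1133  0.1624] yaw_y 14.13 tilt [0.0003 0.0003] F [ 0.7329  1.1014 -0.009 ] w 0.0853 g 0.0
wrist foot_a [([0.3027, -0.3305, 0.0019], 0.97), ([0.5767, -0.1163, 0.0023], 0.93), ([0.3407, -0.2417, 0.0008], 0.73)]
t 20.15 tcp [ 0.5799 -0.1116  0.1625] yaw_y 14.3 tilt [0.0003 0.0006] F [-0.9147  0.9588  0.2054] w 0.0857 g 0.0
turn z 0.0052 shift [-0.0167 -0.0072  0.2409]
```

apply_moves --pt "0 0 0.005 -0.014 -0.007 0.08 1" --pt "0 0 0.005 -0.014 -0.007 0.16 1" --pt "0 0 0.005 -0.014 -0.007 0.22 1" --pt "0 0 0.005 -0.014 -0.007 0.24 1" --pt "0 0 0.005 -0.014 -0.007 0.24 1" --pt "0 0 0.005 -0.014 -0.007 0.24 -1" --pt "0 0 0.005 -0.014 -0.007 0.24 -1" --pt "0 0 0.005 -0.014 -0.007 0.24 -1" --pt "0 0 0.005 -0.014 -0.007 0.24 -1" --pt "0 0 0.005 -0.014 -0.007 0.24 -1"

```text
time_s: 21.15
tcp_pos: [0.5788, -0.1209, 0.043]
eef_rot: [[-0.236, 0.972, 0.002], [0.972, 0.236, -0.0], [-0.001, 0.002, -1.0]]
wrist_force: [2.5, 0.3, 2.6]
width: 0.049
grip_force: 61.4
```

```bash
python3 - <<'E'
from h import *
to([0.436,0.001,0.057],13.7)
E
```

```text
t 21.15 tcp [ 0.5788 -0.1209  0.043 ] yaw_y 13.63 tilt [ 0.0017 -0.0001] F [2.5269 0.3197 2.5763] w 0.049 g 61.4
turn z -0.0006 shift [ 0.3041 -0.2201 -0.0285]
```

Must still be pressed on the trivet as asked.

apply_moves --pt "0 0 0 0 0 -0.06 -1" --pt "0 0 0 0.02 -0.02 -0.09 -1" --pt "0 0 0 0.1 -0.075 -0.09 -1" --pt "0 0 0 0.18 -0.13 -0.09 -1" --pt "0 0 0 0.25 -0.18 -0.08 -1" --pt "0 0 0 0.304 -0.22 -0.06 -1" --pt "0 0 0 0.304 -0.22 -0.04 -1" --pt "0 0 0 0.304 -0.22 -0.03 -1" --pt "0 0 0 0.304 -0.22 -0.02 -1" --pt "0 0 0 0.304 -0.22 -0.012 -1" --pt "0 0 0 0.304 -0.22 -0.006 -1" --pt "0 0 0 0.304 -0.22 -0.006 -1"

```text
time_s: 22.35
tcp_pos: [0.4358, 0.0006, 0.0451]
eef_rot: [[-0.235, 0.972, 0.0], [0.972, 0.235, -0.0], [-0.0, 0.0, -1.0]]
wrist_force: [-0.1, -0.9, 6.3]
width: 0.049
grip_force: 65.2
```

```bash
python3 avg.py
```

```text
[-1.5  -0.4   6.79 45.4 ] [0.6  0.36 0.51 0.06] 22.75
```

apply_moves --pt "0 0 0 0 0 0.006 -1" --pt "0 0 0 0 0 0.006 -1" --pt "0 0 0 0 0 0.006 -1"

```text
time_s: 23.05
tcp_pos: [0.4358, 0.0006, 0.0424]
eef_rot: [[-0.235, 0.972, 0.001], [0.972, 0.235, -0.0], [-0.0, 0.0, -1.0]]
wrist_force: [-2.2, -0.4, 9.2]
width: 0.0488
grip_force: 65.4
```

```bash
python3 avg.py
```

```text
[-2.06 -0.33  8.72 42.49] [0.44 0.6  0.38 0.01] 23.45
```

Slope is about 0.66–0.8 N/mm, so this is the middling foot. It goes between the other two.

apply_moves --pt "0 0 0 0 0 -0.08 -1" --pt "0 0 0 0 0 -0.17 -1" --pt "0 0 0 0 0 -0.25 -1" --pt "0 0 0 0.04 0.04 -0.285 -1" --pt "0 0 0 0.474 0.45 -0.285 -1" --pt "0 0 0 0.474 0.45 -0.285 -1" --pt "0 0 0 0.474 0.45 -0.285 -1" --pt "0 0 0 0.474 0.45 -0.285 -1" --pt "0 0 0 0.474 0.45 -0.285 -1" --pt "0 0 0 0.474 0.45 -0.285 -1" --pt "0 0 0 0.474 0.45 -0.285 -1" --pt "0 0 0 0.474 0.45 -0.285 -1"

```text
time_s: 24.65
tcp_pos: [0.598, 0.2849, 0.1838]
eef_rot: [[-0.236, 0.972, -0.001], [0.972, 0.236, -0.0], [0.0, -0.001, -1.0]]
wrist_force: [0.3, -0.9, -2.2]
width: 0.0485
grip_force: 67.1
```

```bash
python3 - <<'E'
from h import *
import cv2
camera('wrist')
s,R=st()
d=camera('wrist');cv2.imwrite('pics/w3.png',d['pixels'][:,:,::-1])
print('foot',[(np.round(r['position'],4).tolist(),round(r['p'],2)) for r in place_of('wrist','foot_a')[:5]])
look('top','foot_a')
to([.5987,.2838,.0645],13.7)
E
```

```text
t 24.7 tcp [0.5981 0.2837 0.1841] yaw_y 13.61 tilt [-0.0009 -0.0008] F [-0.3151 -0.4634 -1.8843] w 0.0483 g 67.1
foot [([0.5826, 0.3508, 0.0195], 0.97), ([0.5975, 0.2845, 0.1391], 0.57)]
top foot_a [([0.5838, 0.3561, 0.0162], 0.84), ([0.3401, -0.2444, -0.002], 0.65), ([0.3061, -0.3306, 0.0002], 0.59)]
t 24.9 tcp [0.5984 0.2831 0.1851] yaw_y 13.55 tilt [ 0.0004 -0.0004] F [ 0.0525  0.0463 -2.2439] w 0.0486 g 67.1
turn z -0.0013 shift [0.0013 0.0009 0.2412]
```

View pics/w3.png

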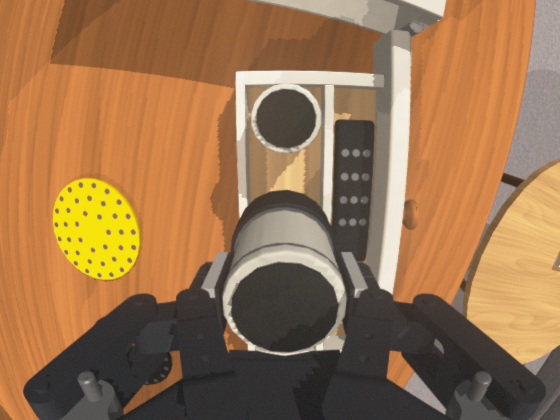

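The soft foot stands upright near the wall (pixel 285,118) and the held foot is in line with the gap. Lowering it and releasing.

apply_moves --pt "0 0 0 0.001 0.001 0.08 -1" --pt "0 0 0 0.001 0.001 0.16 -1" --pt "0 0 0 0.001 0.001 0.21 -1" --pt "0 0 0 0.001 0.001 0.235 -1" --pt "0 0 0 0.001 0.001 0.243 -1" --pt "0 0 0 0.001 0.001 0.245 -1" --pt "0 0 0 0.001 0.001 0.245 -1" --pt "0 0 0 0.001 0.001 0.245 -1"

```text
time_s: 25.7
tcp_pos: [0.5991, 0.2853, 0.0635]
eef_rot: [[-0.236, 0.972, 0.002], [0.972, 0.236, 0.001], [0.0, 0.002, -1.0]]
wrist_force: [-0.2, 0.4, -0.9]
width: 0.0486
grip_force: 67.2
```

apply_moves --pt "0 0 0 0 0 0 1" --pt "0 0 0 0 0 0 1" --pt "0 0 0 0 0 0 1" --pt "0 0 0 0 0 -0.08 1" --pt "0 0 0 0 0 -0.17 1" --pt "0 0 0 -0.05 0 -0.25 -1" --pt "0 0 0 -0.37 0 -0.25 -1" --pt "0 0 0 -0.37 0 -0.25 -1" --pt "0 0 0 -0.37 0 -0.25 -1" --pt "0 0 0 -0.37 0 -0.25 -1" --pt "0 0 0 -0.37 0 -0.25 -1" --pt "0 0 0 -0.37 0 -0.25 -1"

```text
time_s: 26.9
tcp_pos: [0.6419, 0.1062, 0.1874]
eef_rot: [[-0.236, 0.972, -0.0], [0.972, 0.236, 0.001], [0.001, 0.0, -1.0]]
wrist_force: [-0.8, 1.2, 0.6]
width: -0.0001
grip_force: 0.0
```

```bash
python3 - <<'E'
from h import *
import cv2
camera('wrist')
s,R=st()
d=camera('wrist');cv2.imwrite('pics/w4.png',d['pixels'][:,:,::-1])
W=np.array([.5755,.379]);th=np.radians(13.7);X=np.array([np.cos(th),np.sin(th)]);Y=np.array([-X[1],X[0]])
for q in ['foot_a','stop_top','row_wall']: print(q,[(np.round([(np.array(r['position'][:2])-W)@X,(np.array(r['position'][:2])-W)@Y,r['position'][2]],4).tolist(),round(r['p'],2)) for r in place_of('wrist',q)[:5]])
print('tcp ab',(s['tcp_pos'][:2]-W)@X,(s['tcp_pos'][:2]-W)@Y)
h,w=d['range_z'].shape
v,u=np.mgrid[:h,:w];x=(u-d['cx'])/d['fx'];y=(v-d['cy'])/d['fy'];r=np.hypot(x,y)+1e-9
z=d['range_z'];k=np.tan(np.minimum(r,1.5))/r
P=np.stack([x*k*z,y*k*z,z],-1)[(z>0)&(r<1.3)]
T=np.array(d['tool_from_camera']);P=(P@T[:3,:3].T+T[:3,3])@R.T+s['tcp_pos']
a=(P[:,:2]-W)@X;b=(P[:,:2]-W)@Y
m=(abs(P[:,2]-.076)<.004)&(abs(a)<.03)&(b<-.19)&(b>-.3);print('stop b',np.histogram(b[m],np.arange(-.3,-.189,.004)))
m=(abs(P[:,2]-.102)<.004)&(abs(a)<.03)&(b>-.2);print('caps b',np.histogram(b[m],np.arange(-.2,.011,.005))[0])
E
```

```text
t 26.95 tcp [0.6417 0.1069 0.1874] yaw_y 13.73 tilt [-0.0001  0.0008] F [-0.4227  1.451  -0.2011] w -0.0 g 0.0
foot_a [([-0.3791, -0.5482, 0.001], 0.75), ([0.0022, -0.1649, 0.0182], 0.67), ([-0.4318, -0.6258, 0.0043], 0.66), ([0.0006, -0.094, 0.0176], 0.61)]
stop_top [([0.005, -0.2328, 0.0745], 0.9)]
row_wall []
tcp ab -8.532900148381484e-05 -0.2800601158117658
stop b (array([  0,   0,   0,   0,   0,   0,   0,   0,   0,   0,   0,   0,   0,
         0,   0, 290, 399, 393,  82,   0,   0,   0,   0,   0,   0,   0,
         0]), array([-0.3  , -0.296, -0.292, -0.288, -0.284, -0.28 , -0.276, -0.272,
       -0.268, -0.264, -0.26 , -0.256, -0.252, -0.248, -0.244, -0.24 ,
       -0.236, -0.232, -0.228, -0.224, -0.22 , -0.216, -0.212, -0.208,
       -0.204, -0.2  , -0.196, -0.192]))
caps b [  0  19 226 349 428 468 483 452 415 365 255  76   0   0   0   0   0   0
   0   0   0   0   0   0   0   0   0   0   0   0   0   0   0   0   0   0
   0   0   0   0   0   0]
```

View pics/w4.png

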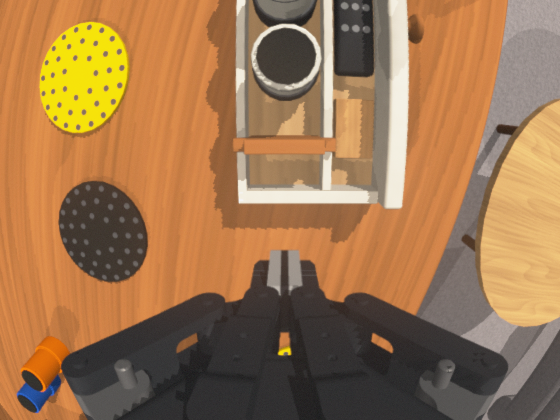

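The stop's back face is at b=-0.239 and the fingers are at -0.280. All three feet are upright. Lowering behind the stop and pushing.

apply_moves --pt "0 0 0 0 0 0.08 -1" --pt "0 0 0 0 0 0.16 -1" --pt "0 0 0 0 0 0.23 -1" --pt "0 0 0 0 0 0.268 -1" --pt "0 0 0 0 0 0.268 -1" --pt "0 0 0 0.04 0 0.268 -1" --pt "0 0 0 0.06 0 0.268 -1" --pt "0 0 0 0.075 0 0.268 -1" --pt "0 0 0 0.09 0 0.268 -1" --pt "0 0 0 0.1 0 0.268 -1" --pt "0 0 0 0.11 0 0.268 -1" --pt "0 0 0 0.12 0 0.268 -1"

```text
time_s: 28.35
tcp_pos: [0.628, 0.1635, 0.0534]
eef_rot: [[-0.235, 0.972, 0.0], [0.972, 0.235, -0.0], [-0.0, 0.0, -1.0]]
wrist_force: [1.0, -1.2, 1.1]
width: -0.0001
grip_force: 0.7
```

apply_moves --pt "0 0 0 0.006 0 0 -1" --pt "0 0 0 0.012 0 0 -1" --pt "0 0 0 0.016 0 0 -1" --pt "0 0 0 0.02 0 0 -1" --pt "0 0 0 0.02 0 0 -1"

```text
time_s: 28.85
tcp_pos: [0.6255, 0.1735, 0.0533]
eef_rot: [[-0.236, 0.972, -0.0], [0.972, 0.236, 0.0], [0.0, -0.0, -1.0]]
wrist_force: [-0.4, 0.1, 0.2]
width: 0.0
grip_force: 0.2
```

```bash
cat > row.py <<'E'
from h import *
W=np.array([.5755,.379]);th=np.radians(13.7);X=np.array([np.cos(th),np.sin(th)]);Y=np.array([-X[1],X[0]])
L=[]
for i in range(4): camera('top');s=state();L.append([np.array(s['wrist_force'])[:2]@Y,np.array(s['wrist_force'])[:2]@X,(np.array(s['tcp_pos'])[:2]-W)@Y*1e3,s['tcp_pos'][2]*1e3])
print('Frow Facross b z',np.mean(L,0),s['time_s'])
E
python3 row.py
```

```text
Frow Facross b z [  -0.0731   -0.0151 -211.5524   53.2267] 29.05
```

apply_moves --pt "0 0 0 0.006 0 0 -1" --pt "0 0 0 0.01 0 0 -1" --pt "0 0 0 0.014 0 0 -1" --pt "0 0 0 0.016 0 0 -1"

```text
time_s: 29.45
tcp_pos: [0.6236, 0.181, 0.0532]
eef_rot: [[-0.236, 0.972, -0.0], [0.972, 0.236, -0.0], [-0.0, -0.0, -1.0]]
wrist_force: [0.3, -3.2, -2.2]
width: 0.0003
grip_force: 1.7
```

apply_moves --pt "0 0 0 0.004 0 0 -1" --pt "0 0 0 0.008 0 0 -1"

```text
time_s: 29.65
tcp_pos: [0.6227, 0.1849, 0.0532]
eef_rot: [[-0.236, 0.972, -0.0], [0.972, 0.236, -0.0], [-0.0, -0.0, -1.0]]
wrist_force: [0.3, -3.4, -1.1]
width: 0.0003
grip_force: 1.7
```

```bash
python3 row.py;python3 - <<'E'
from h import *
import cv2
d=camera('scene');cv2.imwrite('pics/s5.png',cv2.resize(d['pixels'][220:400,200:440,::-1],None,fx=3,fy=3))
E
```

```text
Frow Facross b z [  -1.3012   -0.233  -199.2817   53.2646] 29.85
```

View pics/s5.png

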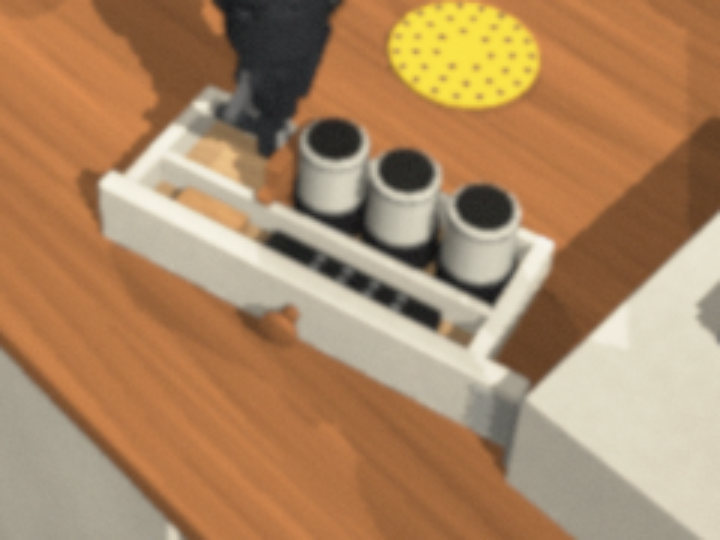

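All three feet are upright; gaps remain at the middle/soft pair and possibly at the wall. Keep pushing in small steps.

apply_moves --pt "0 0 0 0.004 0 0 -1" --pt "0 0 0 0.008 0 0 -1"

```text
time_s: 30.1
tcp_pos: [0.622, 0.1885, 0.0534]
eef_rot: [[-0.235, 0.972, 0.0], [0.972, 0.235, -0.0], [-0.0, 0.0, -1.0]]
wrist_force: [0.7, -3.1, 1.1]
width: 0.0001
grip_force: 1.9
```

apply_moves --pt "0 0 0 0.004 0 0 -1" --pt "0 0 0 0.004 0 0 -1"

```text
time_s: 30.3
tcp_pos: [0.6218, 0.1891, 0.0534]
eef_rot: [[-0.235, 0.972, 0.0], [0.972, 0.235, -0.002], [-0.002, -0.0, -1.0]]
wrist_force: [1.5, -10.5, 3.8]
width: -0.0001
grip_force: 5.4
```

```bash
python3 row.py
```

```text
Frow Facross b z [ -10.572    -1.2604 -195.493    53.4079] 30.5
```

The force jumped to 10 N at the expected length, so the row is snug. Backing off, rising and checking.

apply_moves --pt "0 0 0 -0.01 0 0 -1" --pt "0 0 0 -0.05 0 0 -1" --pt "0 0 0 -0.08 0 -0.05 -1" --pt "0 0 0 -0.1 0 -0.15 -1" --pt "0 0 0 -0.16 0 -0.25 -1" --pt "0 0 0 -0.24 0 -0.3 -1" --pt "0 0 0 -0.3 0 -0.3 -1" --pt "0 0 0 -0.3 0 -0.3 -1" --pt "0 0 0 -0.3 0 -0.3 -1"

```text
time_s: 31.4
tcp_pos: [0.6567, 0.0447, 0.2032]
eef_rot: [[-0.235, 0.972, 0.0], [0.972, 0.235, 0.001], [0.001, 0.0, -1.0]]
wrist_force: [-0.5, 0.6, 0.2]
width: -0.0001
grip_force: 0.0
```

```bash
python3 - <<'E'
from h import *
import cv2
d=camera('scene');a=cv2.resize(d['pixels'][230:370,220:400,::-1],None,fx=4,fy=4,interpolation=2)
cv2.imwrite('pics/s6.png',a)
W=np.array([.5755,.379]);th=np.radians(13.7);X=np.array([np.cos(th),np.sin(th)]);Y=np.array([-X[1],X[0]])
for c in ['scene','top']:
    camera(c)
    print(c,'ab',[np.round([(np.array(r['position'][:2])-W)@X,(np.array(r['position'][:2])-W)@Y],4).tolist() for q in ['foot_a','stop_top'] for r in place_of(c,q)])
look('top','vase','jar','piggy','coaster','drawer_face')
E
```

```text
scene ab [[-0.3761, -0.5527], [0.0001, -0.1462], [0.0021, -0.0337], [0.0006, -0.0856], [-0.4336, -0.6269], [0.0007, -0.1813]]
top ab [[0.0009, -0.1411], [-0.0038, -0.0256], [0.0003, -0.0853], [-0.4295, -0.6267], [-0.0011, -0.1776]]
top vase [([0.5823, -0.3809, -0.0015], 0.87), ([0.617, 0.2072, 0.0765], 0.71)]
top jar [([0.5653, -0.2623, -0.001], 0.85)]
top piggy [([0.5827, 0.3553, 0.0123], 0.73), ([0.4367, -0.3846, 0.0029], 0.6), ([0.5846, -0.3869, -0.0027], 0.27)]
top coaster [([0.6989, -0.3069, -0.0008], 0.97)]
top drawer_face [([0.693, 0.2872, 0.062], 0.85), ([0.6997, -0.3068, -0.0025], 0.17)]
```

View pics/s6.png

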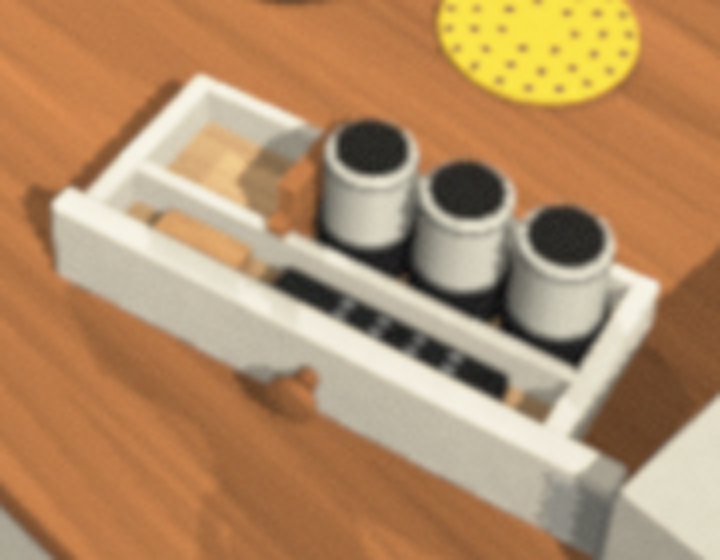

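The feet stand upright, evenly spaced and snug at b ≈ -0.029, -0.086 and -0.144, with the stop against them. The ornaments haven't moved.

```bash
python3 -c "
from cell import *
print(hand_in())"
```

```text
the job is handed in; nothing more can be done
None
```

The job is handed in: each foot was pressed on the black trivet, and all three stand upright and snug in the drawer row, softest at the wall (about 0.4 N/mm), then middling (about 0.7), then firmest by the stop (about 1.5), with the ornaments unmoved, at about 32 s of the 72 s allowed.

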